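# Set the bending jig and fit the clamp socket

### The arm

A 6-joint arm with a two-finger parallel gripper is mounted at the origin on the work surface. World frame = base frame: x ahead of the robot, y to its left, z up, the work surface at z = 0. Lengths are in m, angles in rad, forces in N, time in s.
With the tool pointing down it reaches from about 0.3 to 0.875 m from the base axis. Payload 6.4 kg.
Tool frame: the origin (TCP) lies midway between the tips of the shut fingers; the grasp point (between the pads) lies 19 mm behind it; z points along the fingers, y is the line along which they close (so a half turn about z gives the same grasp; the last joint's range is limited). The gripper opens to 85 mm and grips with 20 to 120 N. Pads are 22 mm wide; open, the fingers measure 114 mm over their backs; the gripper's body (76 mm by 85 mm) begins 54 mm behind the grasp point. The pads swing forward as they close: fully open they stand 13 mm farther back than shut.
Start: joints at [1.105, 0.181, 1.607, -0, 1.354, -0.206], TCP at [0.148, 0.556, 0.231] pointing down, gripper open.
Joint ranges: [-2.99, 2.99], [-0.89, 2.07], [0.3, 2.58], [-1.14, 4.28], [0, 2.63], [-3.12, 3.12]. Speed limits (rad/s): [2.57, 2.57, 3.01, 3.14, 3.14, 3.14].

### API

Orientations are given as a unit quaternion [w, x, y, z].
In Python, from bench import sensors, vision, ctrl gives the robot as it stands.
- The arm moves only by the tool carry_out, never from a script. Its argument "deltas" is text: rows parted by semicolons, each of 7 numbers parted by spaces: the shift along the tool's x, y, z in mm, then the turn, a rotation vector about the tool's x, y, z in rad, then the closure, from 0 (fully open) to 1 (shut). In form: tx ty tz ax ay az claw; .... A call has 1 to 12 rows; each row is the pose to reach, as a shift and turn from the pose commanded when the call began, along the tool's axes at that moment; what a row does not reach only later rows make up. A row lasts 1/8 s, in which the tool goes at most 62.5 mm and 10.7 degrees, less where a joint would pass 70% of its speed; a pose out of reach is approached as far as the arm can. A call with a gripper value outside its range is refused whole. The fingers move at their own pace and stop on an object; the grip force is fixed at half the most. Time passes only in rows, so rows that repeat a pose let the fingers close. It gives the time, the measured TCP pose, the force, the opening and the grip force at its end, in the units of the state.
- sensors.get_obs(): the state, without advancing time (a new reading comes with each control period).
- vision.camera(name): name is "side" or "top"; returns the picture (384x512x3 uint8, blue, green, red); there is no depth.
- vision.camera_model(name): a dict with "K" (3x3 intrinsics, pixels), "k1" (the pictures are not rectified: a ray, as slopes to the right and down, at radius r is drawn at 1 + k1 r^2 times it, then the intrinsics apply), "extrinsics" (4x4, takes a point from world to camera coordinates). Camera axes: x right, y down, z forward; pixel columns grow to the right and rows downward; lengths in m; the calibration is good to about 2 mm. A picture is of the moment at which its call begins. camera_model takes no time and is no camera call.
- ctrl.hand_in(): hands the job in; it is judged then, once.
The state is a dict: "time_s": time; "q": joint angles; "dq": joint speeds; "joint_efforts": joint torques, N m; "eef_pos": TCP position; "eef_rot": TCP orientation; "wrist_force": force on the tool from outside, world axes, zero at the start; "torque": the same for the moment, N m; "opening": opening from 0.0 (shut) to 1.0 (fully open); "grasp_force": force on a finger pad.
Only numpy, scipy, OpenCV 4.12 (cv2) and the standard library are available. Lean on these libraries where they do the work, as an engineer would, in place of code of your own. Each camera call takes 0.05 s, during which the arm holds its last target. There are 200 camera calls.

### The job

Set the dial on the bangle-bending jig so that its white line points at the long index mark. Then find which of the three sockets fits the clamp nut on the jig, trying them on as needed and standing any that does not fit back upright on the white board, and finish while still holding the right one by its hex head, pressed lightly down and fully seated over the nut with its rim on the nut's flange: do not let go of it. Keep the dial where you set it, and leave the two loose bangles and the hammer where they lie.

Things in the scene. Friction and masses are not known exactly. Their poses are not given: they have to be found in the camera images.
- dial (a joint): black dial knob on the jig, an upright axis; value in rad, grows as it turns clockwise seen from above, 0 to 2.3. At 0 the white line on its top points along the jig's -x; the long index mark is at 1.3. Stiff enough (about 0.03 N m) to stay where it is left. Starts between 0 and 0.75
- dial_grip (a point): the point to grip on the dial: on its axis, 57 mm above the bench, 7 mm below the top of the grip bar. The bar is 42 mm long, 14 mm thick and 32 mm high, on a disc 44 mm across. This point's axes turn with the dial: the bar runs along its x axis, the white line is on the -x half. So it is gripped across y
- index_mark (a point): the long white index mark beside the dial, 15 by 4 mm, 41.5 mm from the dial's axis (the other marks of the scale are short and thin); this point is its middle, 22 mm above the bench
- jig: bangle-bending jig fixed to the bench: dark steel plate 130 (x) by 250 (y) by 20 mm; dial at y = -80 mm, round steel former (48 mm across, 32 mm above the bench) at y = +4 mm, clamp nut at y = +80 mm on a light metal strap 56 mm wide, 26 mm above the bench. Origin: centre of the underside
- seat (a point): where the clamp nut stands on the jig: on top of the strap, 26 mm above the bench. With the socket that fits, fully seated, the socket's rim is 6 mm above this point (on the flange); one that is too small stops on the nut, about 20 mm above it; one that is too large slides past the flange down to the strap, 0 mm above it
- nut_a: fixed steel hex nut: round flange 6 mm high, hexagon above it up to 20 mm, top edge bevelled by 2.2 mm. Its size is not recorded (look, or try): nuts a, b, c are 13, 20 and 27 mm across flats in some order, flanges 17.8, 24.8, 31.8. Which one is on the jig (at point seat) changes; the other two are spares on a wooden block. Origin: centre of underside; x through a flat
- nut_b: like nut_a: fixed steel hex nut: round flange 6 mm high, hexagon above it up to 20 mm, top edge bevelled by 2.2 mm. Its size is not recorded (look, or try): nuts a, b, c are 13, 20 and 27 mm across flats in some order, flanges 17.8, 24.8, 31.8. Which one is on the jig (at point seat) changes; the other two are spares on a wooden block. Origin: centre of underside; x through a flat
- nut_c: like nut_a: fixed steel hex nut: round flange 6 mm high, hexagon above it up to 20 mm, top edge bevelled by 2.2 mm. Its size is not recorded (look, or try): nuts a, b, c are 13, 20 and 27 mm across flats in some order, flanges 17.8, 24.8, 31.8. Which one is on the jig (at point seat) changes; the other two are spares on a wooden block. Origin: centre of underside; x through a flat
- socket_small: steel socket, open end down: round skirt 26 mm across, 28 high, six-sided opening 14.6 mm across flats, 25+ deep, for a 13 mm nut; above, from 28 to 70 mm, a solid hex head 24 mm across flats, flats in line with the opening's: grip it there across two flats, fingertips above the skirt. Origin: centre of lower rim, z up, x through a flat. About 140 g. Starts upright on the board, places vary
- socket_mid: steel socket, open end down: round skirt 33 mm across, 28 high, six-sided opening 21.6 mm across flats, 25+ deep, for a 20 mm nut; above, from 28 to 70 mm, a solid hex head 24 mm across flats, flats in line with the opening's: grip it there across two flats, fingertips above the skirt. Origin: centre of lower rim, z up, x through a flat. About 180 g. Starts upright on the board, places vary
- socket_large: steel socket, open end down: round skirt 41 mm across, 28 high, six-sided opening 28.6 mm across flats, 25+ deep, for a 27 mm nut; above, from 28 to 70 mm, a solid hex head 24 mm across flats, flats in line with the opening's: grip it there across two flats, fingertips above the skirt. Origin: centre of lower rim, z up, x through a flat. About 230 g. Starts upright on the board, places vary
- board: white soldering board fixed to the bench, 120 (x) by 260 (y) by 12 mm, on which the sockets stand in a row along its y, about 85 mm apart. Origin: centre of the underside
- bangle_a: loose brass bangle lying flat, 68 mm across, 8 mm high, beyond the jig; leave it (origin: centre of underside)
- bangle_b: loose brass bangle lying flat, 72 mm across, 6 mm high, beyond the board; leave it (origin: centre of underside)
- hammer: loose hammer lying on the bench beyond the jig; leave it
There are look-alikes about, which are no part of the job. Leave any turquoise look-alike of the socket_mid alone.

How it is judged:
On the way, in this order (a step that is already met when the one before it is completed fails the run):
1. the dial's white line points at the long index mark (value of joint dial between 1.18 and 1.42 rad), for 0.2 s.
2. the socket that fits is held and fully seated on the clamp nut (((horizontal distance between nut_b and seat below 0.005 m and horizontal distance between socket_small and nut_b below 0.003 m and z of socket_small in the frame of nut_b between 0.0035 and 0.0085 m and angle between socket_small's own z axis and vertical below 0.08 rad and contact force between socket_small and nut_b above 0.5 N and contact force between the fingers and socket_small above 2 N) or (horizontal distance between nut_c and seat below 0.005 m and horizontal distance between socket_mid and nut_c below 0.003 m and z of socket_mid in the frame of nut_c between 0.0035 and 0.0085 m and angle between socket_mid's own z axis and vertical below 0.08 rad and contact force between socket_mid and nut_c above 0.5 N and contact force between the fingers and socket_mid above 2 N) or (horizontal distance between nut_a and seat below 0.005 m and horizontal distance between socket_large and nut_a below 0.003 m and z of socket_large in the frame of nut_a between 0.0035 and 0.0085 m and angle between socket_large's own z axis and vertical below 0.08 rad and contact force between socket_large and nut_a above 0.5 N and contact force between the fingers and socket_large above 2 N))), for 0.2 s.
At the end, for the whole second after the job is handed in: Dial within 0.12 rad of the mark. Fitting socket on the jig's nut: centres within 3 mm, upright within 0.08 rad, rim 3.5-8.5 mm above the nut's underside, over 0.5 N on the nut, over 2 N in the fingers. The other two upright (0.1 rad) and still on the board (all of step 1 and ((horizontal distance between nut_b and seat below 0.005 m and horizontal distance between socket_small and nut_b below 0.003 m and z of socket_small in the frame of nut_b between 0.0035 and 0.0085 m and angle between socket_small's own z axis and vertical below 0.08 rad and contact force between socket_small and nut_b above 0.5 N and contact force between the fingers and socket_small above 2 N and angle between each of socket_mid, socket_large's own z axis and vertical below 0.1 rad and height (world z) of socket_mid between 0.009 and 0.016 m and linear speed of each of socket_mid, socket_large below 0.03 m/s and height (world z) of socket_large between 0.009 and 0.016 m) or (horizontal distance between nut_c and seat below 0.005 m and horizontal distance between socket_mid and nut_c below 0.003 m and z of socket_mid in the frame of nut_c between 0.0035 and 0.0085 m and angle between socket_mid's own z axis and vertical below 0.08 rad and contact force between socket_mid and nut_c above 0.5 N and contact force between the fingers and socket_mid above 2 N and angle between each of socket_small, socket_large's own z axis and vertical below 0.1 rad and height (world z) of socket_small between 0.009 and 0.016 m and linear speed of each of socket_small, socket_large below 0.03 m/s and height (world z) of socket_large between 0.009 and 0.016 m) or (horizontal distance between nut_a and seat below 0.005 m and horizontal distance between socket_large and nut_a below 0.003 m and z of socket_large in the frame of nut_a between 0.0035 and 0.0085 m and angle between socket_large's own z axis and vertical below 0.08 rad and contact force between socket_large and nut_a above 0.5 N and contact force between the fingers and socket_large above 2 N and angle between each of socket_small, socket_mid's own z axis and vertical below 0.1 rad and height (world z) of socket_small between 0.009 and 0.016 m and linear speed of each of socket_small, socket_mid below 0.03 m/s and height (world z) of socket_mid between 0.009 and 0.016 m))); the arm keeps its last pose, push and grip.
It fails at once if the bangle beyond the jig is moved by more than 30 mm (distance of bangle_a from where it was at the start of the episode above 0.03 m).
It fails at once if the bangle beyond the board is moved by more than 30 mm (distance of bangle_b from where it was at the start of the episode above 0.03 m).
It fails at once if the hammer is moved by more than 30 mm (distance of hammer from where it was at the start of the episode above 0.03 m).
It also fails if it takes over 72 s, if anything falls off the work surface, if the arm or the gripper's body presses on something with over 40 N, if the wrist force passes 120 N, or if a joint passes its speed limit or range.

## Working session

There is one attempt and no reset: what is moved stays moved. The work goes in short steps, Python scripts to look and compute and a tool call to move; the robot and the scene stay as the last step left them, time stands still between calls to the robot, and variables do not carry over. Pictures are saved under pics/ and viewed, at most 10 in all, crops included, and the job is handed in when it is done.

Besides the shell and the picture viewer there is one more tool, called after "Emit:" by a JSON object that holds its "api" and its "payload". carry_out: Moves the arm, as the interface text tells. Its arguments: {"type":"object","properties":{"deltas":{"type":"string"}},"required":["deltas"]}

```bash
mkdir -p pics
cat > h.py <<'E'
import numpy as np, cv2
from bench import sensors, vision, ctrl
def ray(n,u,v):
    m=vision.camera_model(n);K=np.array(m["K"]);E=np.array(m["extrinsics"]);k=m["k1"]
    d=np.array([(u-K[0,2])/K[0,0],(v-K[1,2])/K[1,1]]);s=d.copy()
    for _ in range(20): s=d/(1+k*(s@s))
    R=E[:3,:3];return -R.T@E[:3,3],R.T@np.array([s[0],s[1],1])
def at(n,u,v,z):
    o,d=ray(n,u,v);return o+d*(z-o[2])/d[2]
def proj(n,p):
    m=vision.camera_model(n);K=np.array(m["K"]);E=np.array(m["extrinsics"]);c=E[:3,:3]@np.array(p)+E[:3,3]
    s=c[:2]/c[2];s=s*(1+m["k1"]*(s@s));return K[:2,:2]@s+K[:2,2]
def snap(n,f,box=None,sc=1):
    i=vision.camera(n)
    cv2.imwrite("pics/raw_"+f,i)
    if box: i=i[box[1]:box[3],box[0]:box[2]]
    if sc!=1:i=cv2.resize(i,None,fx=sc,fy=sc,interpolation=cv2.INTER_CUBIC)
    cv2.imwrite("pics/"+f,i)
E
python3 - <<'E'
from h import *
a=vision.camera("top");b=vision.camera("side")
cv2.imwrite("pics/t0.png",a);cv2.imwrite("pics/s0.png",b)
print({k:v for k,v in sensors.get_obs().items()})
for n in("top","side"):print(n,ray(n,256,192), vision.camera_model(n)["K"])
E
```

```text
{'time_s': 0.1, 'q': array([ 1.10467499e+00,  1.81474632e-01,  1.60788978e+00, -2.19096952e-06,
        1.35378839e+00, -2.06265615e-01]), 'dq': array([-0.00181342, -0.00145049, -0.00130942,  0.00077531, -0.0003885 ,
        0.00091059]), 'joint_efforts': array([ 6.04331453e-04, -4.45879626e+01, -3.52241600e+01, -3.91075591e-04,
        4.20192664e-03,  2.27016805e-06]), 'eef_pos': array([0.14748344, 0.555263  , 0.23047861]), 'eef_rot': array([-2.56335004e-04,  1.29562335e-01,  9.91570972e-01, -7.36760153e-04]), 'wrist_force': array([ 0.14605872, -0.06225418, -0.05660952]), 'torque': array([ 0.02298431, -0.0445488 ,  0.01213204]), 'grasp_force': 0.0, 'opening': 0.9991383007986122}
top (array([ 0.39254501, -0.07768368,  1.18212143]), array([ 0.17191013,  0.00215692, -0.98524194])) [[365.78078328   0.         254.42042323]
 [  0.         365.78078328 197.67576722]
 [  0.           0.           1.        ]]
side (array([0.4352029 , 0.84528427, 1.10236382]), array([ 0.11240466, -0.65975154, -0.74304728])) [[438.57317483   0.         258.06478047]
 [  0.         438.57317483 192.87651341]
 [  0.           0.           1.        ]]
```

View pics/t0.png

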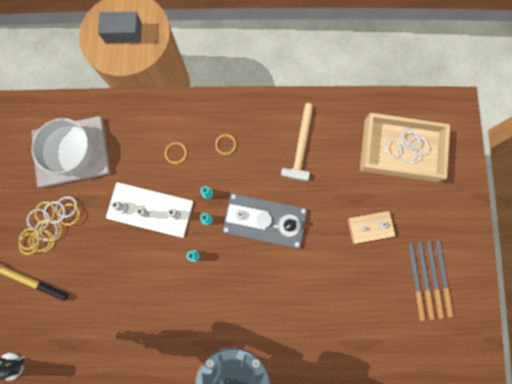

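View pics/s0.png

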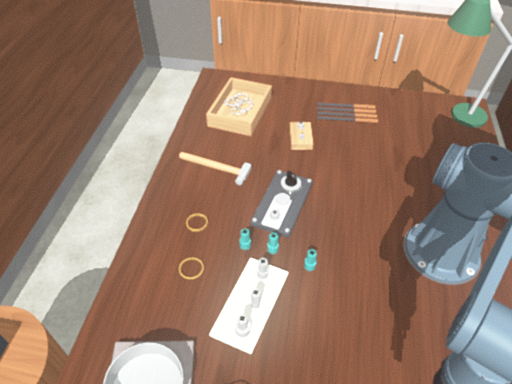

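Top view: the jig is at (265,220), with its dial at (290,225) and nut at (240,214). The steel sockets stand on the white board at (118,207), (141,212) and (173,214). The look-alikes at (206,192), (206,218) and (193,256) are turquoise and off the board, so I'll leave them. Next I'll confirm in enlarged crops.

Run:
```python
import cv2,numpy as np
a=cv2.imread("pics/t0.png");b=cv2.imread("pics/s0.png")
r=lambda i,x,y,w,h,s:cv2.resize(i[y:y+h,x:x+w],None,fx=s,fy=s,interpolation=cv2.INTER_CUBIC)
# top: 210 x 75 -> x3.8 ; two rows
t1=r(a,100,178,100,62,6);t2=r(a,215,188,100,62,6)
cv2.imwrite("pics/c1.png",np.hstack([t1[:, :]])) 
cv2.imwrite("pics/c1.png",cv2.resize(np.vstack([t1,t2]),(480,595)))
s1=r(b,210,250,80,100,5);s2=r(b,245,165,80,75,5)
cv2.imwrite("pics/c2.png",np.hstack([s1,cv2.copyMakeBorder(s2,0,125,0,0,cv2.BORDER_CONSTANT)]))
```

```text
(no output)
```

View pics/c1.png

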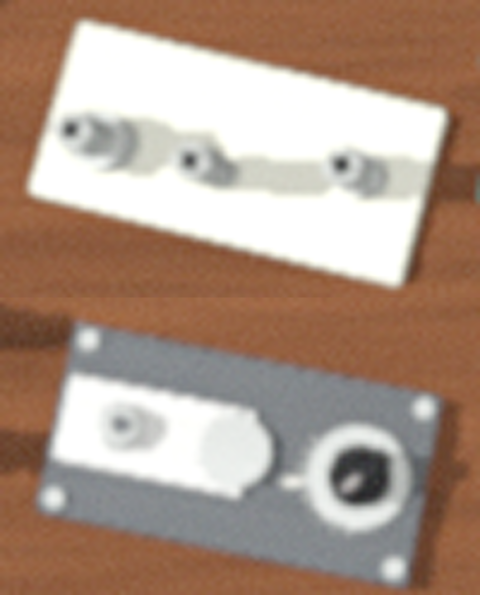

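View pics/c2.png

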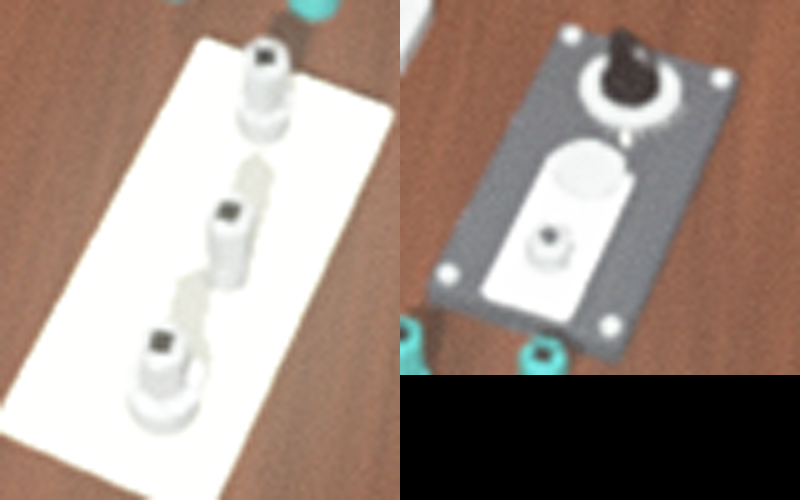

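Sockets on the board: large at y-left (115,205), small (140,211), mid (171,212). The jig nut looks medium or large, and the dial line points lower-left. Next is one closer montage to compare the nut with the spares and read the dial angle.

Run:
```python
import cv2,numpy as np
from h import *
A=np.mean([vision.camera("top").astype(float) for _ in range(4)],0).astype(np.uint8)
B=np.mean([vision.camera("side").astype(float) for _ in range(4)],0).astype(np.uint8)
r=lambda i,x,y,w,h,s:cv2.resize(i[y:y+h,x:x+w],None,fx=s,fy=s,interpolation=cv2.INTER_CUBIC)
t=[r(A,273,208,33,33,8),r(A,224,198,33,33,8),r(A,356,210,33,33,8),r(B,273,165,33,33,8),r(B,258,195,33,33,8),r(B,286,118,33,33,8)]
cv2.imwrite("pics/c3.png",np.vstack([np.hstack(t[:3]),np.hstack(t[3:])]))
cv2.imwrite("pics/A.png",A);cv2.imwrite("pics/B.png",B)
c=lambda u,v:(100+u/4.8,178+v/4.8)
c2=lambda u,v:(215+u/4.8,188+(v-297.6)/4.8)
for n,p in dict(large=(71,130),small=(190,160),mid=(342,164)).items(): print(n,at("top",*c(*p),.082))
for n,p in dict(large=(161,341),small=(228,210),mid=(265,56)).items(): print("side",n,at("side",210+p[0]/5,250+p[1]/5,.082))
print("nut top",at("top",*c2(122,424),.046),at("side",245+149/5,165+236/5,.046))
print("jig bolts",[at("top",*c2(*p),.021)for p in((88,340),(424,407),(394,569),(53,498))])
print("jig bolts s",[at("side",245+p[0]/5,165+p[1]/5,.021)for p in((48,273),(171,34),(321,78),(210,325))])
print("board",[at("top",*c(*p),.012)for p in((78,22),(448,110),(403,288),(28,193))])
print("mark",at("top",*c2(290,482),.022),at("side",245+226/5,165+137/5,.022),"dial ring",at("top",*c2(357,477),.022))
```

```text
large [0.5456494  0.35728336 0.082     ]
small [0.52618905 0.27959731 0.082     ]
mid [0.52337602 0.18237789 0.082     ]
side large [0.54970924 0.36235814 0.082     ]
side small [0.52961578 0.28437293 0.082     ]
side mid [0.52615671 0.18757497 0.082     ]
nut top [ 0.52016994 -0.02628018  0.046     ] [ 0.52265384 -0.01976932  0.046     ]
jig bolts [array([ 0.57965231, -0.00217033,  0.021     ]), array([ 0.53361326, -0.22618629,  0.021     ]), array([ 0.42659474, -0.20404425,  0.021     ]), array([0.47393423, 0.02034149, 0.021     ])]
jig bolts s [array([0.58280142, 0.00081447, 0.021     ]), array([ 0.53610746, -0.22199882,  0.021     ]), array([ 0.42968646, -0.19873526,  0.021     ]), array([0.47734133, 0.0232453 , 0.021     ])]
board [array([0.63008446, 0.38441664, 0.012     ]), array([0.56819714, 0.12813947, 0.012     ]), array([0.44853083, 0.15548148, 0.012     ]), array([0.51251783, 0.4120419 , 0.012     ])]
mark [ 0.48393609 -0.13635322  0.022     ] [ 0.48674063 -0.13252641  0.022     ] dial ring [ 0.48707553 -0.18067969  0.022     ]
```

View pics/c3.png

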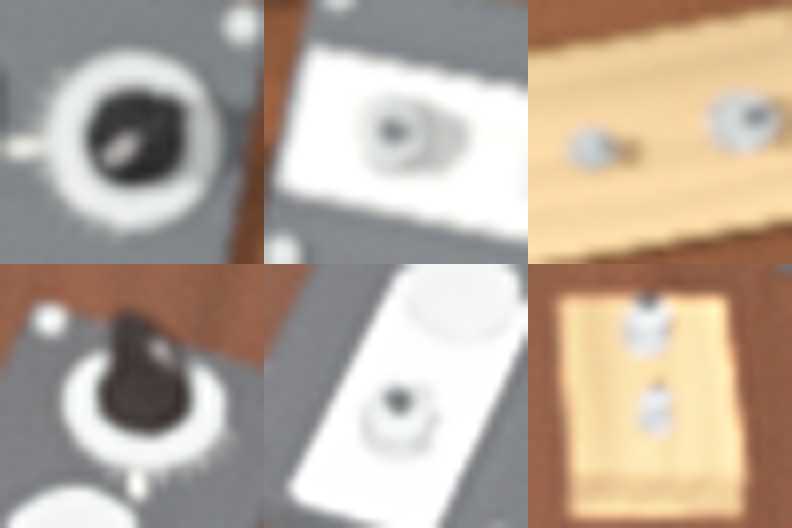

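The larger spare is 1.5 times the smaller, so the spares are the 13 and 20 mm nuts. The jig's nut, about 31 mm over its flange, is the large one, so socket_large is expected to fit. Seating height will confirm. Dial first.

```bash
cat >> h.py <<'E'
from scipy.spatial.transform import Rotation as Ro
def delta(p,yang):
    "p TCP target, yang = world angle (deg) of tool y (mod 180), tool down"
    o=sensors.get_obs();w,x,y,z=o["eef_rot"];R=Ro.from_quat([x,y,z,w])
    best=None
    for a in (yang,yang+180):
        a=np.radians(a);ty=np.array([np.cos(a),np.sin(a),0]);tz=np.array([0,0,-1.]);T=Ro.from_matrix(np.c_[np.cross(ty,tz),ty,tz])
        rv=(R.inv()*T).as_rotvec()
        if best is None or np.linalg.norm(rv)<np.linalg.norm(best):best=rv
    d=R.inv().apply(np.array(p)-o["eef_pos"])*1000
    print("d mm",d.round(1),"rv",best.round(3))
E
python3 - <<'E'
from h import *
for n,a,b in (("top",(286.4,228.6),(290.1,224.9)),("side",(273+125/8,165+50/8),(273+175/8,165+105/8)),):
    p,q=at(n,*a,.064),at(n,*b,.064);d=p-q;print(n,p,q,np.degrees(np.arctan2(d[1],d[0])))
B=cv2.imread("pics/A.png")
delta((.4886,-.1794,.11),45);delta((.4886,-.1794,.039),45)
E
```

```text
top [ 0.4738299  -0.16769631  0.064     ] [ 0.48509876 -0.17919359  0.064     ] 134.4251594153842
side [ 0.50153605 -0.1877714   0.064     ] [ 0.47734944 -0.15993563  0.064     ] -49.012497248504644
d mm [-518.3 -622.8  121.3] rv [-0.    -0.     0.526]
d mm [-518.3 -622.8  192.3] rv [-0.    -0.     0.526]
```

Emit:
{"api": "carry_out", "payload": {"deltas": "-518 -623 60 0 0 0.53 0;-518 -623 60 0 0 0.53 0;-518 -623 60 0 0 0.53 0;-518 -623 60 0 0 0.53 0;-518 -623 60 0 0 0.53 0;-518 -623 60 0 0 0.53 0;-518 -623 60 0 0 0.53 0;-518 -623 60 0 0 0.53 0;-518 -623 60 0 0 0.53 0;-518 -623 60 0 0 0.53 0;-518 -623 60 0 0 0.53 0;-518 -623 60 0 0 0.53 0"}}

```text
time_s: 2.0
eef_pos: [0.4628, -0.1252, 0.1761]
eef_rot: [0.001, 0.385, 0.923, 0.0]
wrist_force: [0.9, 0.7, 0.2]
opening: 0.999
grasp_force: 0.0
```

Emit:
{"api": "carry_out", "payload": {"deltas": "0 0 0 0 0 0 0;0 0 0 0 0 0 0"}}

```text
time_s: 2.25
eef_pos: [0.4617, -0.1228, 0.1755]
eef_rot: [-0.001, 0.385, 0.923, 0.0]
wrist_force: [0.5, 0.7, 0.4]
opening: 1.001
grasp_force: 0.0
```

Run:
```python
from h import *
delta((.4886,-.1794,.12),44);delta((.4886,-.1794,.039),44);print(sensors.get_obs()["eef_pos"])
```

```text
d mm [-59.2 -20.7  55.5] rv [-0.    -0.001  0.012]
d mm [-59.4 -20.7 136.5] rv [-0.    -0.001  0.012]
[ 0.46167411 -0.12279627  0.17553542]
```

Emit:
{"api": "carry_out", "payload": {"deltas": "-59.5 -20.5 55 0 0 0.012 0;-59.5 -20.5 55 0 0 0.012 0;-59.5 -20.5 100 0 0 0.012 0;-59.5 -20.5 136 0 0 0.012 0;-59.5 -20.5 136 0 0 0.012 0;-59.5 -20.5 136 0 0 0.012 0.6;-59.5 -20.5 136 0 0 0.012 0.7;-59.5 -20.5 136 0 0 0.012 0.75"}}

```text
time_s: 3.25
eef_pos: [0.4904, -0.1801, 0.0414]
eef_rot: [0.001, 0.39, 0.921, -0.0]
wrist_force: [-1.1, 0.2, -0.6]
opening: 0.372
grasp_force: 0.0
```

Run:
```python
from h import *
o=sensors.get_obs();print(o["eef_pos"],o["opening"],o["grasp_force"],o["wrist_force"],o["torque"])
A=vision.camera("top");B=vision.camera("side")
u,v=proj("side",(.4886,-.1794,.05)).astype(int)
cv2.imwrite("pics/g1.png",cv2.resize(B[v-40:v+40,u-50:u+50],None,fx=7,fy=7,interpolation=cv2.INTER_CUBIC))
```

```text
[ 0.49035405 -0.18005238  0.04137709] 0.3719793431666015 0.0 [-1.05074374  0.2449208  -0.57287475] [0.0389812  0.00487175 0.01515755]
```

View pics/g1.png

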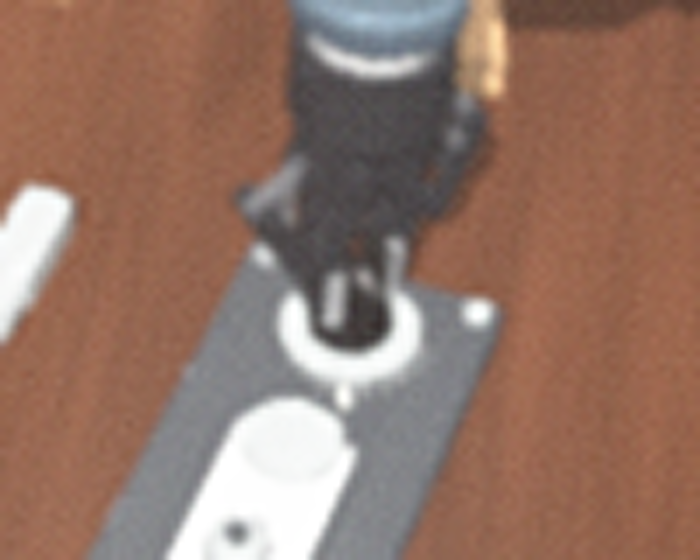

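The fingers straddle the knob centrally, at (350,300) in the crop. Close.

Emit:
{"api": "carry_out", "payload": {"deltas": "0 0 0 0 0 0 1;0 0 0 0 0 0 1;0 0 0 0 0 0 1;0 0 0 0 0 0 1;0 0 0 0 0 0 1"}}

```text
time_s: 3.98
eef_pos: [0.4896, -0.1799, 0.0406]
eef_rot: [0.0, 0.39, 0.921, -0.0]
wrist_force: [-1.4, 0.5, 5.2]
opening: 0.152
grasp_force: 60.0
```

Run:
```python
from h import *
o=sensors.get_obs();print(o["eef_pos"],o["eef_rot"],o["opening"],o["grasp_force"],o["wrist_force"],o["torque"])
w,x,y,z=o["eef_rot"];T=Ro.from_quat([x,y,z,w]).as_matrix();print(np.degrees(np.arctan2(T[1,0],T[0,0])))
```

```text
[ 0.48963908 -0.17993634  0.04062691] [ 2.24921446e-04  3.90251486e-01  9.20708265e-01 -1.31434116e-04] 0.15218937821333545 59.99935984611511 [-1.41452159  0.49356652  5.23880768] [0.11469442 0.31161425 0.09322985]
134.05970233110446
```

Emit:
{"api": "carry_out", "payload": {"deltas": "0 0 0 0 0 0.12 1;0 0 0 0 0 0.24 1;0 0 0 0 0 0.36 1;0 0 0 0 0 0.48 1;0 0 0 0 0 0.6 1;0 0 0 0 0 0.706 1;0 0 0 0 0 0.706 1;0 0 0 0 0 0.706 1;0 0 0 0 0 0.706 1"}}

```text
time_s: 5.1
eef_pos: [0.489, -0.1802, 0.0406]
eef_rot: [-0.0, 0.684, 0.729, -0.001]
wrist_force: [-5.3, -1.3, 8.0]
opening: 0.147
grasp_force: 60.3
```

Run:
```python
from h import *
o=sensors.get_obs();print(o["eef_pos"],o["opening"],o["grasp_force"],o["wrist_force"],o["torque"],o["q"])
w,x,y,z=o["eef_rot"];T=Ro.from_quat([x,y,z,w]).as_matrix();print(np.degrees(np.arctan2(T[1,0],T[0,0])))
```

```text
[ 0.48903818 -0.18023698  0.04064513] 0.14696739760640468 60.311588644981384 [-5.26361763 -1.25066369  8.04365355] [-0.1466268   0.83832023  0.03462763] [-5.80368009e-01  3.24156708e-01  1.86854982e+00 -1.42706007e-03
  9.49310019e-01 -6.42639530e-01]
93.61553633761082
```

Emit:
{"api": "carry_out", "payload": {"deltas": "0 0 0 0 0 0 0.3;0 0 0 0 0 0 0;0 0 0 0 0 0 0;0 0 -60 0 0 0 0;0 0 -120 0 0 0 0;0 0 -120 0 0 0 0"}}

```text
time_s: 5.85
eef_pos: [0.4928, -0.1816, 0.1654]
eef_rot: [0.005, 0.684, 0.729, 0.001]
wrist_force: [0.4, -0.3, -0.4]
opening: 1.002
grasp_force: 0.0
```

Run:
```python
from h import *
o=sensors.get_obs();print(o["eef_pos"],o["wrist_force"],o["torque"])
delta((.5475,.3600,.16),46)
A=vision.camera("top")
t=cv2.resize(A[140:240,140:310],None,fx=4.7,fy=4.7,interpolation=cv2.INTER_CUBIC);cv2.imwrite("pics/t2.png",t)
```

```text
[ 0.49280313 -0.1816196   0.16544805] [ 0.40980422 -0.29757269 -0.36296203] [ 0.01683616 -0.0102342   0.01074069]
d mm [537.1  88.8   2.8] rv [ 0.006  0.009 -0.74 ]
```

Emit:
{"api": "carry_out", "payload": {"deltas": "537 89 0 0 0 -0.74 0;537 89 0 0 0 -0.74 0;537 89 0 0 0 -0.74 0;537 89 0 0 0 -0.74 0;537 89 0 0 0 -0.74 0;537 89 0 0 0 -0.74 0;537 89 0 0 0 -0.74 0;537 89 0 0 0 -0.74 0;537 89 0 0 0 -0.74 0;537 89 0 0 0 -0.74 0;537 89 0 0 0 -0.74 0;537 89 0 0 0 -0.74 0"}}

```text
time_s: 7.4
eef_pos: [0.5443, 0.3604, 0.1591]
eef_rot: [-0.0, 0.375, 0.927, -0.001]
wrist_force: [0.1, 0.6, -0.4]
opening: 1.001
grasp_force: 0.0
```

Run:
```python
from h import *
o=sensors.get_obs();print(o["eef_pos"],o["dq"].round(2))
delta((.5475,.3600,.12),46);delta((.5475,.3600,.048),46)
A=vision.camera("top");B=vision.camera("side")
u,v=proj("side",(.5475,.36,.08)).astype(int);u2,v2=proj("top",(.488,-.18,.06)).astype(int)
a=cv2.resize(B[v-35:v+35,u-35:u+35],(560,560),interpolation=cv2.INTER_CUBIC);b=cv2.resize(A[v2-15:v2+15,u2-15:u2+15],(240,240),interpolation=cv2.INTER_CUBIC)
cv2.imwrite("pics/g2.png",np.hstack([a,cv2.copyMakeBorder(b,0,320,0,0,cv2.BORDER_CONSTANT)]))
```

```text
[0.54426177 0.36043468 0.15908743] [-0.01 -0.01 -0.01  0.    0.    0.  ]
d mm [-2.6  2.  39.1] rv [-0.002 -0.    -0.001]
d mm [ -2.7   2.1 111.1] rv [-0.002 -0.    -0.001]
```

View pics/g2.png

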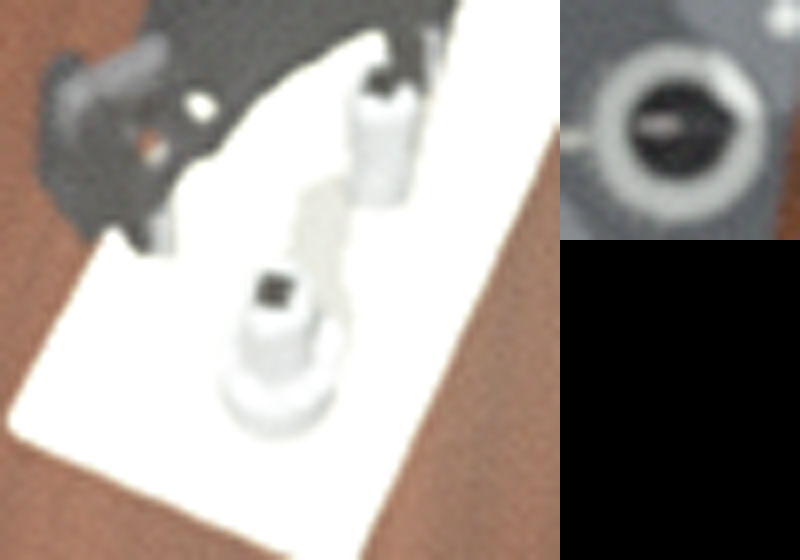

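The dial line (640–680,126) now points at the mark (575,140). The large socket stands at (275,290) with its head square, roughly in line with the board. Descend and grip it.

Emit:
{"api": "carry_out", "payload": {"deltas": "-2.7 2 40 0 0 0 0;-2.7 2 80 0 0 0 0;-2.7 2 111 0 0 0 0;-2.7 2 111 0 0 0 0;-2.7 2 111 0 0 0 0.5;-2.7 2 111 0 0 0 0.6;-2.7 2 111 0 0 0 0.7;-2.7 2 111 0 0 0 0.8;-2.7 2 111 0 0 0 1;-2.7 2 111 0 0 0 1;-2.7 2 111 0 0 0 1"}}

```text
time_s: 8.88
eef_pos: [0.5485, 0.3618, 0.0503]
eef_rot: [0.001, 0.374, 0.927, 0.001]
wrist_force: [-1.2, -0.9, 5.7]
opening: 0.282
grasp_force: 58.7
```

Run:
```python
from h import *
o=sensors.get_obs();print(o["eef_pos"],o["opening"]*85,o["grasp_force"],o["wrist_force"],o["torque"])
B=vision.camera("side");A=vision.camera("top")
u,v=proj("side",(.5475,.36,.05)).astype(int);u2,v2=proj("top",(.5475,.36,.05)).astype(int)
a=cv2.resize(B[v-25:v+25,u-25:u+25],(400,400),interpolation=cv2.INTER_CUBIC);b=cv2.resize(A[v2-25:v2+25,u2-25:u2+25],(400,400),interpolation=cv2.INTER_CUBIC)
cv2.imwrite("pics/g3.png",np.hstack([a,b]))
```

```text
[0.54851106 0.36179236 0.05034968] 24.010002367087868 58.71325063984841 [-1.19690465 -0.93712723  5.66904104] [-0.17012908  0.18150262  0.04570163]
```

View pics/g3.png

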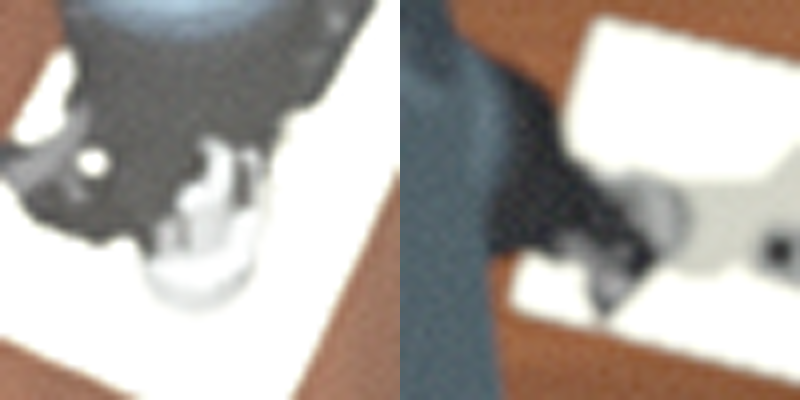

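Gripped across the flats (24.0 mm). Lift and carry it over the nut.

Run:
```python
from h import *
delta((.5214,-.0227,.17),48.1)
```

```text
d mm [-247.6 -295.3 -120. ] rv [ 0.002  0.001 -0.036]
```

Emit:
{"api": "carry_out", "payload": {"deltas": "0 0 -60 0 0 0 1;0 0 -120 0 0 0 1;-247.6 -295.3 -120 0 0 -0.036 1;-247.6 -295.3 -120 0 0 -0.036 1;-247.6 -295.3 -120 0 0 -0.036 1;-247.6 -295.3 -120 0 0 -0.036 1;-247.6 -295.3 -120 0 0 -0.036 1;-247.6 -295.3 -120 0 0 -0.036 1;-247.6 -295.3 -120 0 0 -0.036 1;-247.6 -295.3 -120 0 0 -0.036 1;-247.6 -295.3 -120 0 0 -0.036 1;-247.6 -295.3 -120 0 0 -0.036 1"}}

```text
time_s: 10.48
eef_pos: [0.5208, -0.0214, 0.1688]
eef_rot: [-0.0, 0.357, 0.934, 0.0]
wrist_force: [-0.4, -0.4, -1.9]
opening: 0.282
grasp_force: 59.8
```

Run:
```python
from h import *
o=sensors.get_obs();print(o["eef_pos"],o["opening"]*85,o["grasp_force"],o["wrist_force"],o["torque"])
delta((.5214,-.0227,.095),48.1)
```

```text
[ 0.52080423 -0.0213966   0.16877403] 23.980136047963484 59.82350455597043 [-0.38318411 -0.43810405 -1.91705366] [-0.01335972  0.01166615 -0.04064432]
d mm [-1.3 -0.6 73.8] rv [ 0.    -0.     0.002]
```

Emit:
{"api": "carry_out", "payload": {"deltas": "-1.3 -0.6 40 0 0 0 1;-1.3 -0.6 74 0 0 0 1;-1.3 -0.6 78 0 0 0 1;-1.3 -0.6 80 0 0 0 1;-1.3 -0.6 80 0 0 0 1"}}

```text
time_s: 11.1
eef_pos: [0.5226, -0.0243, 0.0904]
eef_rot: [0.001, 0.358, 0.934, 0.0]
wrist_force: [-0.2, 0.2, -1.7]
opening: 0.276
grasp_force: 59.8
```

Run:
```python
from h import *
o=sensors.get_obs();print(o["eef_pos"],o["opening"]*85,o["grasp_force"],o["wrist_force"],o["torque"])
B=vision.camera("side");A=vision.camera("top")
n=(.522,-.023,.045)
u,v=proj("side",n).astype(int);u2,v2=proj("top",n).astype(int)
a=cv2.resize(B[v-20:v+20,u-20:u+20],(400,400),interpolation=cv2.INTER_CUBIC);b=cv2.resize(A[v2-20:v2+20,u2-20:u2+20],(400,400),interpolation=cv2.INTER_CUBIC)
cv2.imwrite("pics/g4.png",np.hstack([a,b]))
```

```text
[ 0.52256437 -0.02429834  0.09037093] 23.44057946934075 59.81672040419653 [-0.22827727  0.19503298 -1.69334561] [ 0.03315183 -0.02387492  0.01167484]
```

View pics/g4.png

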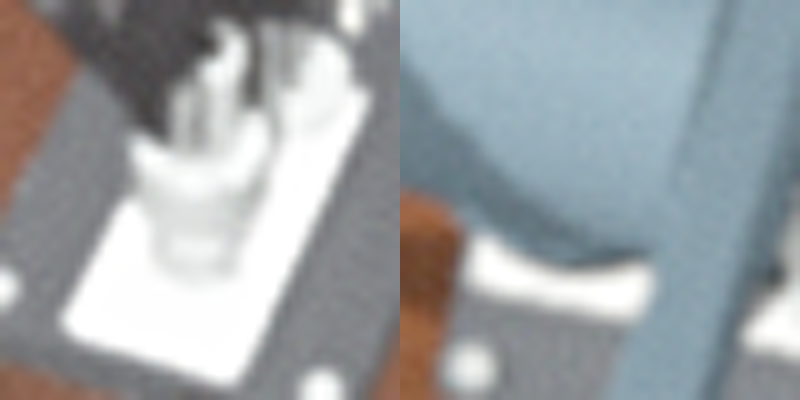

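Emit:
{"api": "carry_out", "payload": {"deltas": "0 0 3 0 0 0 1;0 0 5 0 0 0 1;0 0 7 0 0 0 1;0 0 9 0 0 0 1;0 0 9 0 0 0 1"}}

```text
time_s: 11.82
eef_pos: [0.5227, -0.0252, 0.0827]
eef_rot: [0.001, 0.358, 0.934, -0.0]
wrist_force: [-6.9, -0.7, 19.7]
opening: 0.282
grasp_force: 62.8
```

Run:
```python
from h import *
o=sensors.get_obs();print(o["eef_pos"],o["opening"]*85,o["grasp_force"],o["wrist_force"],o["torque"])
B=vision.camera("side")
n=(.522,-.023,.045)
u,v=proj("side",n).astype(int)
cv2.imwrite("pics/x5.png",cv2.resize(B[v-20:v+20,u-20:u+20],(400,400),interpolation=cv2.INTER_CUBIC))
```

```text
[ 0.52267383 -0.02515882  0.08268916] 23.97774649426929 62.83893879270181 [-6.94276928 -0.6647132  19.65726695] [0.04338018 1.42789898 0.13725622]
```

Emit:
{"api": "carry_out", "payload": {"deltas": "0 0 -3 0 0 0 1;2.1 0 -3 0 0 0 1;2.1 0 0 0 0 0 1;2.1 0 2 0 0 0 1;2.1 0 2 0 0 0 1"}}

```text
time_s: 12.5
eef_pos: [0.5221, -0.0227, 0.0803]
eef_rot: [0.002, 0.358, 0.934, 0.001]
wrist_force: [-1.0, 2.7, 16.8]
opening: 0.282
grasp_force: 61.8
```

Run:
```python
from h import *
o=sensors.get_obs();print(o["eef_pos"],o["opening"]*85,o["grasp_force"],o["wrist_force"],o["torque"])
```

```text
[ 0.52205366 -0.02269577  0.08032091] 23.94384954797179 61.802640608511865 [-1.02869665  2.74175644 16.83204651] [0.67968624 0.32641672 0.00152209]
```

Emit:
{"api": "carry_out", "payload": {"deltas": "0.3 0.4 0 0 0 0 1;0.3 0.4 2 0 0 0 1;0.3 0.4 4 0 0 0 1;0.3 0.4 4 0 0 0 1"}}

```text
time_s: 13.0
eef_pos: [0.5223, -0.0222, 0.0778]
eef_rot: [0.002, 0.358, 0.934, 0.001]
wrist_force: [-6.0, 3.6, 29.7]
opening: 0.28
grasp_force: 62.1
```

Run:
```python
from h import *
o=sensors.get_obs();print(o["eef_pos"],o["opening"]*85,o["grasp_force"],o["wrist_force"],o["torque"])
```

```text
[ 0.52231314 -0.02221018  0.07776211] 23.800047457501417 62.1051509748213 [-6.04706106  3.62087584 29.66368424] [ 0.77578598  1.4189536  -0.13480323]
```

Emit:
{"api": "carry_out", "payload": {"deltas": "0 0 -3 0 0 0 1;1 -0.4 -3 0 0 0 1;1 -0.4 0 0 0 0 1;1 -0.4 2 0 0 0 1;1 -0.4 2 0 0 0 1"}}

```text
time_s: 13.62
eef_pos: [0.5226, -0.0224, 0.0774]
eef_rot: [0.004, 0.358, 0.934, 0.001]
wrist_force: [-7.1, 3.3, 40.0]
opening: 0.279
grasp_force: 64.2
```

Run:
```python
from h import *
o=sensors.get_obs();print(o["eef_pos"],o["opening"]*85,o["grasp_force"],o["wrist_force"],o["torque"])
B=vision.camera("side")
n=(.522,-.023,.045)
u,v=proj("side",n).astype(int)
b=cv2.resize(B[v-20:v+20,u-20:u+20],(400,400),interpolation=cv2.INTER_CUBIC)
cv2.imwrite("pics/g6.png",np.hstack([cv2.imread("pics/x5.png"),b]))
```

```text
[ 0.52256743 -0.02239878  0.07737995] 23.691508366854606 64.20148857403547 [-7.05663492  3.32696211 40.00281719] [ 0.7667358   1.74154524 -0.1497108 ]
```

View pics/g6.png

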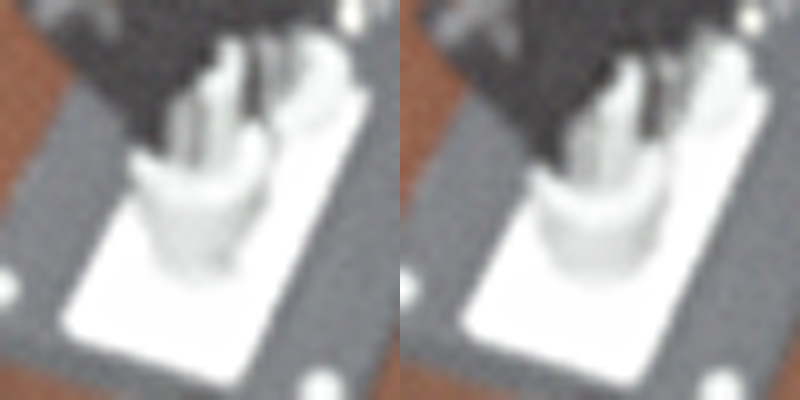

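Emit:
{"api": "carry_out", "payload": {"deltas": "0 0 -3 0 0 0 1;0 0 -2 0 0 0.06 1;0 0 0 0 0 0.06 1;0 0 0 0 0 0 1;0 0 0 0 0 -0.06 1;0 0 0 0 0 -0.06 1"}}

```text
time_s: 14.42
eef_pos: [0.5221, -0.0226, 0.0762]
eef_rot: [0.003, 0.329, 0.944, 0.0]
wrist_force: [-4.7, 1.4, 31.0]
opening: 0.269
grasp_force: 57.8
```

Run:
```python
from h import *
o=sensors.get_obs();print(o["eef_pos"],o["eef_rot"].round(4),o["opening"]*85,o["wrist_force"],o["torque"])
```

```text
[ 0.52209609 -0.02262062  0.07624031] [3.300e-03 3.291e-01 9.443e-01 3.000e-04] 22.86416827080888 [-4.69056698  1.39146895 30.96388587] [0.41257199 1.08277096 0.08058475]
```

Emit:
{"api": "carry_out", "payload": {"deltas": "0 0 -1.5 0 0 0 1;0 0 -1.5 0 0 -0.07 1;0 0 0 0 0 -0.07 1;0 0 0 0 0 -0.07 1"}}

```text
time_s: 14.92
eef_pos: [0.5218, -0.0226, 0.0761]
eef_rot: [0.003, 0.297, 0.955, 0.0]
wrist_force: [-6.1, 1.7, 31.8]
opening: 0.272
grasp_force: 60.7
```

Emit:
{"api": "carry_out", "payload": {"deltas": "0 0 -1.5 0 0 0 1;0 0 -1.5 0 0 -0.07 1;0 0 0 0 0 -0.07 1;0 0 0 0 0 -0.07 1"}}

```text
time_s: 15.42
eef_pos: [0.5218, -0.0227, 0.0759]
eef_rot: [0.003, 0.262, 0.965, -0.0]
wrist_force: [-5.6, 0.9, 29.8]
opening: 0.27
grasp_force: 60.7
```

Run:
```python
from h import *
o=sensors.get_obs();print(o["eef_pos"],o["eef_rot"].round(4),o["opening"]*85,o["wrist_force"],o["torque"])
```

```text
[ 0.52182636 -0.02265388  0.07589889] [ 3.000e-03  2.624e-01  9.649e-01 -1.000e-04] 22.959712271668725 [-5.58161914  0.87815859 29.81730761] [0.30170399 0.97577673 0.13885604]
```

Emit:
{"api": "carry_out", "payload": {"deltas": "0 0 -6 0 0 0 1;2 0.4 -8 0 0 0.1 1;2 0.4 -8 0 0 0.2 1;2 0.4 -8 0 0 0.2 1;2 0.4 -4 0 0 0.2 1;2 0.4 -4 0 0 0.2 1"}}

```text
time_s: 16.18
eef_pos: [0.5192, -0.0207, 0.0771]
eef_rot: [0.002, 0.358, 0.934, 0.001]
wrist_force: [1.5, 0.8, 7.4]
opening: 0.269
grasp_force: 66.8
```

Emit:
{"api": "carry_out", "payload": {"deltas": "0 0 1.5 0 0 0 1;0 0 1.5 0 0 0 1;0 0 1.5 0 0 0 1"}}

```text
time_s: 16.55
eef_pos: [0.5194, -0.0208, 0.0769]
eef_rot: [0.002, 0.358, 0.934, 0.001]
wrist_force: [-2.1, 1.9, 19.2]
opening: 0.272
grasp_force: 68.5
```

Emit:
{"api": "carry_out", "payload": {"deltas": "0 0 1.5 0 0 0 1;0 0 1.5 0 0 0 1;0 0 1.5 0 0 0 1"}}

```text
time_s: 16.92
eef_pos: [0.5196, -0.0209, 0.0763]
eef_rot: [0.002, 0.358, 0.934, 0.0]
wrist_force: [-5.0, 2.9, 27.1]
opening: 0.271
grasp_force: 69.4
```

Emit:
{"api": "carry_out", "payload": {"deltas": "0 0 -2 0 0 0 1;-0.5 0 -2 0 0 0 1;-1 0 -2 0 0 0 1;-1 0 -2 0 0 0 1"}}

```text
time_s: 17.42
eef_pos: [0.5195, -0.0209, 0.0764]
eef_rot: [0.001, 0.358, 0.934, 0.001]
wrist_force: [-0.8, 2.6, 15.3]
opening: 0.269
grasp_force: 67.6
```

Emit:
{"api": "carry_out", "payload": {"deltas": "-0.5 0 0 0 0 0 1;-1 0 0 0 0 0 1;-1 0 0 0 0 0 1"}}

```text
time_s: 17.8
eef_pos: [0.5196, -0.021, 0.0764]
eef_rot: [0.0, 0.358, 0.934, 0.001]
wrist_force: [-2.5, 5.4, 17.3]
opening: 0.271
grasp_force: 67.9
```

Emit:
{"api": "carry_out", "payload": {"deltas": "-0.5 0 0 0 0 0 1;-1 0 0 0 0 0 1;-1 0 0 0 0 0 1"}}

```text
time_s: 18.18
eef_pos: [0.5198, -0.0212, 0.0764]
eef_rot: [-0.0, 0.358, 0.934, 0.001]
wrist_force: [-4.8, 7.6, 19.4]
opening: 0.268
grasp_force: 68.3
```

Emit:
{"api": "carry_out", "payload": {"deltas": "-0.5 0 0 0 0 0 1;-1 0 0 0 0 0 1;-1 0 0 0 0 0 1"}}

```text
time_s: 18.55
eef_pos: [0.52, -0.0213, 0.0763]
eef_rot: [-0.001, 0.358, 0.934, 0.001]
wrist_force: [-5.9, 9.2, 22.0]
opening: 0.263
grasp_force: 68.6
```

Emit:
{"api": "carry_out", "payload": {"deltas": "-0.5 0 0 0 0 0 1;-1 0 0 0 0 0 1;-1 0 0 0 0 0 1"}}

```text
time_s: 18.92
eef_pos: [0.5202, -0.0215, 0.0763]
eef_rot: [-0.002, 0.358, 0.934, 0.002]
wrist_force: [-6.8, 10.0, 24.2]
opening: 0.27
grasp_force: 68.9
```

Emit:
{"api": "carry_out", "payload": {"deltas": "2 0 -2 0 0 0 1;4 0 -2 0 0 0 1;4 0 -2 0 0 0 1;4 0 1 0 0 0 1;4 2 1 0 0 0 1;4 -2 1 0 0 0 1;4 0 1 0 0 0.06 1;4 0 1 0 0 -0.06 1;4 0 1 0 0 0 1"}}

```text
time_s: 20.05
eef_pos: [0.5196, -0.0209, 0.0751]
eef_rot: [0.001, 0.358, 0.934, 0.001]
wrist_force: [1.2, 2.5, 9.3]
opening: 0.272
grasp_force: 67.1
```

Emit:
{"api": "carry_out", "payload": {"deltas": "1 0 0 0 0 0 1;2 0 0 0 0 0 1;2 0 0 0 0 0 1"}}

```text
time_s: 20.42
eef_pos: [0.5193, -0.0207, 0.0751]
eef_rot: [0.003, 0.358, 0.934, 0.0]
wrist_force: [5.8, -0.5, 4.5]
opening: 0.265
grasp_force: 66.4
```

Emit:
{"api": "carry_out", "payload": {"deltas": "0 1 0 0 0 0 1;0 2 0 0 0 0 1;0 2 0 0 0 0 1"}}

```text
time_s: 20.8
eef_pos: [0.5196, -0.0205, 0.075]
eef_rot: [0.002, 0.358, 0.934, -0.001]
wrist_force: [1.8, -7.5, 7.9]
opening: 0.265
grasp_force: 66.9
```

Emit:
{"api": "carry_out", "payload": {"deltas": "0 -2 0 0 0 0 1;0 -4 0 0 0 0 1;0 -4 0 0 0 0 1"}}

```text
time_s: 21.18
eef_pos: [0.519, -0.021, 0.0751]
eef_rot: [0.004, 0.359, 0.933, 0.002]
wrist_force: [11.2, 4.4, 0.7]
opening: 0.267
grasp_force: 66.0
```

It is laterally captive, so it is on the nut and sticking by friction. Press while dithering.

Emit:
{"api": "carry_out", "payload": {"deltas": "-1 2 1 0 0 0 1;-1 2 3 0 0 0 1;0 2 3 0 0 0 1;-2 2 3 0 0 0 1;-1 3 3 0 0 0.04 1;-1 1 3 0 0 -0.04 1;-1 2 3 0 0 0 1;-1 2 3 0 0 0 1"}}

```text
time_s: 22.18
eef_pos: [0.5197, -0.0209, 0.0736]
eef_rot: [0.002, 0.358, 0.934, 0.0]
wrist_force: [-2.4, 1.6, 20.7]
opening: 0.27
grasp_force: 68.5
```

Emit:
{"api": "carry_out", "payload": {"deltas": "1 0 2 0 0 0 1;-1 0 2 0 0 0 1;0 1 2 0 0 0.05 1;0 -1 2 0 0 -0.05 1;0 0 2 0.01 0 0 1;0 0 2 -0.01 0 0 1;0 0 2 0 0.01 0 1;0 0 2 0 -0.01 0 1;0 0 2 0 0 0 1;0 0 2 0 0 0 1"}}

```text
time_s: 23.42
eef_pos: [0.5201, -0.0212, 0.0715]
eef_rot: [0.003, 0.358, 0.934, 0.001]
wrist_force: [-0.5, 0.7, 18.1]
opening: 0.27
grasp_force: 68.3
```

Emit:
{"api": "carry_out", "payload": {"deltas": "1 0 1 0 0 0 1;-1 0 2 0 0 0 1;0 1 2 0 0 0.05 1;0 -1 2 0 0 -0.05 1;0 0 2 0.01 0 0 1;0 0 2 -0.01 0 0 1;0 0 2 0 0.01 0 1;0 0 2 0 -0.01 0 1;0 0 2 0 0 0 1;0 0 2 0 0 0 1"}}

```text
time_s: 24.68
eef_pos: [0.5206, -0.0215, 0.07]
eef_rot: [0.003, 0.358, 0.934, 0.0]
wrist_force: [-0.5, 0.4, 20.6]
opening: 0.266
grasp_force: 69.6
```

Emit:
{"api": "carry_out", "payload": {"deltas": "1 0 1 0 0 0 1;-1 0 1 0 0 0 1;0 1 1 0 0 0.05 1;0 -1 1 0 0 -0.05 1;0 0 1 0.01 0 0 1;0 0 1 -0.01 0 0 1;0 0 1 0 0.01 0 1;0 0 1 0 -0.01 0 1;0 0 1 0 0 0 1;0 0 1 0 0 0 1"}}

```text
time_s: 25.92
eef_pos: [0.5207, -0.0216, 0.0699]
eef_rot: [0.003, 0.358, 0.934, 0.0]
wrist_force: [-3.0, 0.3, 28.9]
opening: 0.268
grasp_force: 70.4
```

Stopped at TCP z 0.0699, against about 0.070 predicted for the rim on the flange, and it doesn't move with more push or dither: seated. Ease to a light press.

Emit:
{"api": "carry_out", "payload": {"deltas": "0 0 -1 0 0 0 1;0 0 -1.5 0 0 0 1;0 0 -1.5 0 0 0 1;0 0 -1.5 0 0 0 1;0 0 -1.5 0 0 0 1"}}

```text
time_s: 26.55
eef_pos: [0.5205, -0.0215, 0.07]
eef_rot: [0.003, 0.358, 0.934, 0.0]
wrist_force: [1.4, -0.7, 15.4]
opening: 0.268
grasp_force: 68.7
```

Run:
```python
from h import *
A=vision.camera("top");o=sensors.get_obs();print(o["eef_pos"],o["wrist_force"],o["grasp_force"])
R=cv2.imread("pics/A.png")
for n,p in dict(small=(.528,.282),mid=(.525,.185)).items():
    u,v=proj("top",(*p,.07)).astype(int);t=R[v-9:v+9,u-9:u+9];w=A[v-13:v+13,u-13:u+13]
    m=cv2.minMaxLoc(cv2.matchTemplate(w,t,cv2.TM_CCOEFF_NORMED));print(n,m[1],m[3])
```

```text
[ 0.5205519  -0.02151428  0.06997187] [ 2.30533993 -0.1970076  15.80286286] 68.68859252426773
small 0.8669257164001465 (4, 4)
mid 0.9993832111358643 (4, 4)
```

Seated at the same height under a light push, with the other two sockets unmoved. Handing in.

```bash
python3 -c "
from bench import ctrl
print(ctrl.hand_in())"
```

```text
the job is handed in; nothing more can be done
None
```

I handed the job in with the dial line on the long mark and the large socket still gripped and pressed on the clamp nut with about 15 N; its height matches the rim being on the flange. The other two sockets were never touched, and the hand-in returned no verdict.

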